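Load a cartridge in the bulk film loader and wind it to the preset mark

ROBOT

A 7-joint arm with a two-finger parallel gripper is mounted at the origin on the work surface. World frame = base frame: x ahead of the robot, y to its left, z up, the work surface at z = 0. Lengths are in m, angles in rad, forces in N, time in s.
With the tool pointing down it reaches from about 0.425 to 0.8 m from the base axis. Payload 8.3 kg.
Tool frame: the origin (TCP) lies between the finger pads, 19 mm behind the fingertips; this is the grasp point; z points along the fingers, y is the line along which they close (so a half turn about z gives the same grasp; the last joint's range is limited). The gripper opens to 85 mm and grips with 20 to 120 N. Pads are 22 mm wide; open, the fingers measure 114 mm over their backs; the gripper's body (76 mm by 85 mm) begins 54 mm behind the grasp point. The pads swing forward as they close: fully open they stand 13 mm farther back than shut.
Start: joints at [-1.272, 0.383, 0.016, 1.37, -0.006, 1.388, -0.046], TCP at [0.221, 0.585, 0.25] pointing down, gripper open.
Joint ranges: [-2.95, 2.95], [-0.25, 2.06], [-1.52, 1.56], [0.18, 2.33], [-1.44, 4.58], [0.02, 2.06], [-3.01, 3.01]. Speed limits (rad/s): [2.39, 2.39, 3.01, 3.01, 3.14, 3.14, 3.14].

INTERFACE

Orientations are given as a unit quaternion [w, x, y, z].
In Python, from rig import r, vision, workorder gives the robot as it stands. The module is installed in compiled form; this text tells all that it offers.
- The arm moves only by the shell command python3 -m jog 'ROWS'. ROWS is JSON, a list of rows, each a list of 7 numbers: the opening, from -1 (shut) to 1 (fully open), then the shift along the tool's x, y, z in m, then the turn, a rotation vector about the tool's x, y, z in rad. A call has 1 to 20 rows; each row is the pose to reach, as a shift and turn from the pose commanded when the call began, along the tool's axes at that moment; what a row does not reach only later rows make up. A row lasts 1/12 s, in which the tool goes at most 41.7 mm and 7.16 degrees, less where a joint would pass 70% of its speed; a pose out of reach is approached as far as the arm can. A call with a gripper value outside its range is refused whole. The fingers move at their own pace and stop on an object; the grip force is fixed at half the most. Time passes only in rows, so rows that repeat a pose let the fingers close. It gives the time, the measured TCP pose, the force, the opening and the grip force at its end, in the units of the state.
- r.observe(): the state, without advancing time (a new reading comes with each control period).
- vision.get_image(name): name is "scene" or "top" or "wrist"; returns a dict with "pixels" (384x512x3 uint8, red, green, blue), "fx", "fy", "cx", "cy" (pixels), "view" (4x4, takes a point from world to camera coordinates). Camera axes: x right, y up, looking along -z (the intrinsics and any distortion apply to the point x, -y, -z); pixel columns grow to the right and rows downward; lengths in m; the calibration is good to about 2 mm. A picture is of the moment at which its call begins. There is no depth.
- workorder.finish_job(): hands the job in; it is judged then, once.
The state is a dict: "time": time; "joint_pos": joint angles; "joint_velocities": joint speeds; "effort": joint torques, N m; "tcp_pos": TCP position; "eef_rot": TCP orientation; "contact_force": force on the tool from outside, world axes, zero at the start; "ft_torque": the same for the moment, N m; "finger_gap": finger opening in m; "finger_force": force on a finger pad.
Only numpy, scipy, OpenCV 4.12 (cv2) and the standard library are available. Lean on these libraries where they do the work, as an engineer would, in place of code of your own. Each camera call takes 0.05 s, during which the arm holds its last target. There are 200 camera calls.

TASK

Stand the yellow-capped film cartridge upright in the loader's open square bay, and only then wind the round black knob clockwise (seen from above), in as many grasps as it takes, until its white pointer points into the orange preset mark. Leave the mark ring as it is set, and leave everything else on the counter where it is.

Things in the scene. Friction and masses are not known exactly. Their poses are not given: they have to be found in the camera images.
- cart_yellow: chrome reloadable film cartridge standing upright: cylinder 40 mm in diameter, 82 mm tall, with 10 mm yellow end caps of the same diameter and a yellow spool stub (16 mm across, 6 mm high) on top, total height 88 mm, 0.09 to 0.18 kg. Origin: centre of the underside; z up along its axis. Smooth all round: any grasp yaw does. This is the one to load.
- cart_black: chrome reloadable film cartridge standing upright: cylinder 40 mm in diameter, 82 mm tall, with 10 mm black end caps of the same diameter and a black spool stub (16 mm across, 6 mm high) on top, total height 88 mm, 0.09 to 0.18 kg. Origin: centre of the underside; z up along its axis. Smooth all round: any grasp yaw does. Already loaded: leave it alone. It swaps places with the yellow one.
- loader: gray plastic bulk film loader, fixed to the counter: base plate 160 x 270 x 10 mm, with an upright drum (148 mm in diameter, top at 95 mm) and, beside it, the open bay. Origin: on the counter, on the axis of the drum and of the knob; z up. Its y axis points from the drum to the bay, whose centre is 135 mm away; its x axis is level, across that line.
- bay (a point): centre of the inner floor of the open-topped square bay, 10 mm above the counter; axes as the loader's. The bay is 84 x 84 mm inside with 5 mm walls whose rim is 55 mm above the counter; the drum's side is 61 mm from the bay's centre, on the -y side, and 40 mm higher than the rim. The cartridge may stand anywhere on this floor.
- knob_grip (a point): point on the knob's vertical axis, 130 mm above the counter: a good TCP height for gripping. The knob's grip is a round black cylinder 54 mm in diameter from 104 to 146 mm above the counter, standing on the knob's flat round skirt (92 mm in diameter, 99 to 104 mm), which turns with it. Axes as the loader's.
- knob (a joint): angle of the winding knob in rad, growing clockwise seen from above, 0 to 6.0 with hard stops at both ends. Turns with light friction (0.06 N m) and stays where it is left. The pointer stands on the mark when knob equals preset; at the start the knob is 2.6 to 4.3 rad short of that. 
- preset (a joint): angle of the flat aluminium preset ring round the knob's skirt (136 mm in diameter, top 99 mm above the counter), same zero and sense as knob. Already set, stiff (0.4 N m): do not turn it.
- pointer (a point): tip of the white pointer line on the knob's skirt, 47 mm from the knob's axis, 104 mm above the counter. The line, 6 mm wide, runs out from the grip to the skirt's edge, and is repeated on top of the grip. Site x axis points outward.
- mark (a point): inner end of the orange preset mark on the ring, 47 mm from the knob's axis, 99 mm above the counter. The mark is an orange bar 12 mm wide and 21 mm long, running outward from the skirt's edge. Site x axis points outward.
- dome: amber glass safelight dome, 112 mm in diameter, 58 mm high, flat side down; leave alone. Origin: centre of the underside.
- retriever: black plastic film leader retriever, flat, 28 x 117 x 14 mm, long along its y; leave alone. Origin: on its underside, near the middle.
- clip: stainless steel film clip lying flat, 130 x 24 x 13 mm, long along its x; leave alone. Origin: on its underside, near the middle.
- tin: round aluminium film tin with a dark lid, 104 mm in diameter, 36 mm high; leave alone. Origin: centre of the underside.
- loupe: black loupe standing upright, 52 mm in diameter, 50 mm high; leave alone. Origin: centre of the underside.

How it is judged:
On the way, in this order (a step that is already met when the one before it is completed fails the run):
1. the yellow-capped cartridge stands upright on the bay's floor, let go (x of cart_yellow in the frame of bay between -0.026 and 0.026 m and y of cart_yellow in the frame of bay between -0.026 and 0.026 m and z of cart_yellow in the frame of bay between -0.006 and 0.007 m and angle between cart_yellow's own z axis and vertical below 0.12 rad and contact force between cart_yellow and the fingers below 0.3 N), for 0.2 s.
2. the knob's pointer is wound into the orange mark (horizontal distance between pointer and mark below 0.0065 m and velocity of joint knob between -0.1 and 0.1 rad/s), for 0.2 s.
At the end, for the whole second after the job is handed in: The yellow-capped cartridge stands on the bay's floor (origin within 7 mm of it in height, tilted less than 0.12 rad), at rest; the tip of the knob's pointer is within 6.5 mm of the mark's inner end (about 0.14 rad), the knob still (x of cart_yellow in the frame of bay between -0.026 and 0.026 m and y of cart_yellow in the frame of bay between -0.026 and 0.026 m and z of cart_yellow in the frame of bay between -0.006 and 0.007 m and angle between cart_yellow's own z axis and vertical below 0.12 rad and horizontal distance between pointer and mark below 0.0065 m and linear speed of cart_yellow below 0.02 m/s and velocity of joint knob between -0.05 and 0.05 rad/s); the robot touches nothing.
It fails at once if the knob is wound more than about 0.4 rad before the yellow-capped cartridge is in the bay, or the cartridge leaves the bay after that (distance of pointer from where it was at the start of the episode above 0.018 m and not (x of cart_yellow in the frame of bay between -0.045 and 0.045 m and y of cart_yellow in the frame of bay between -0.045 and 0.045 m and z of cart_yellow in the frame of bay below 0.03 m)).
It fails at once if the preset ring is turned (mark moved more than 6 mm) (distance of mark from where it was at the start of the episode above 0.006 m).
It fails at once if the black-capped cartridge, dome, retriever, clip, tin or loupe is moved more than 20 mm (distance of any of cart_black, dome, retriever, clip, tin, loupe from where it was at the start of the episode above 0.02 m).
It also fails if it takes over 67 s, if anything falls off the work surface, if the arm or the gripper's body presses on something with over 40 N, if the wrist force passes 120 N, or if a joint passes its speed limit or range.

## Working session

There is one attempt and no reset: what is moved stays moved. The work goes in short steps, Python scripts to look and compute and a shell command to move; the robot and the scene stay as the last step left them, time stands still between calls to the robot, and variables do not carry over. Pictures are saved under pics/ and viewed, at most 10 in all, crops included, and the job is handed in when it is done.

```bash
mkdir -p pics
cat > h.py <<'E'
import numpy as np, cv2
from rig import r, vision, workorder
def shot(n,f):
    d=vision.get_image(n); cv2.imwrite('pics/'+f+'.png',d['pixels'][:,:,::-1]); np.savez('pics/'+f,**{k:np.array(v) for k,v in d.items()}); return d
def ray(f,u,v,z):
    d=np.load('pics/'+f+'.npz'); V=d['view']; R=V[:3,:3]; c=-R.T@V[:3,3]
    k=R.T@np.array([(u-d['cx'])/d['fx'],-(v-d['cy'])/d['fy'],-1]); return c+k*(z-c[2])/k[2]
def proj(f,p):
    d=np.load('pics/'+f+'.npz'); V=d['view']; q=V[:3,:3]@np.array(p)+V[:3,3]
    return d['cx']+d['fx']*q[0]/-q[2], d['cy']-d['fy']*q[1]/-q[2]
E
python3 - <<'E'
from h import *
for n in('top','scene'):
    d=shot(n,n+'0'); print({k:np.round(d[k],3).tolist() for k in d if k!='pixels'}, d.keys())
a=[cv2.imread(f'pics/{n}0.png') for n in('top','scene')]
cv2.imwrite('pics/t0.png',cv2.resize(a[0],(800,600)));cv2.imwrite('pics/s0.png',cv2.resize(a[1],(800,600)))
s=r.observe();print(s['time'],s['tcp_pos'],s['eef_rot'],s['finger_gap'])
E
```

```text
{'fx': 433.459, 'fy': 433.459, 'cx': 255.031, 'cy': 187.932, 'view': [[0.094, -0.996, 0.005, -0.044], [0.967, 0.092, 0.236, -0.601], [-0.236, -0.017, 0.972, -1.207], [0.0, 0.0, 0.0, 1.0]]} dict_keys(['pixels', 'fx', 'fy', 'cx', 'cy', 'view'])
{'fx': 376.713, 'fy': 376.713, 'cx': 260.355, 'cy': 186.021, 'view': [[0.12, 0.993, 0.003, -0.046], [-0.588, 0.068, 0.806, 0.239], [0.8, -0.098, 0.592, -1.632], [0.0, 0.0, 0.0, 1.0]]} dict_keys(['pixels', 'fx', 'fy', 'cx', 'cy', 'view'])
0.1 [0.22101643 0.5841784  0.24910345] [-1.48175156e-04  1.79879276e-01  9.83688317e-01 -8.47426657e-04] 0.08532469787664401
```

View pics/t0.png

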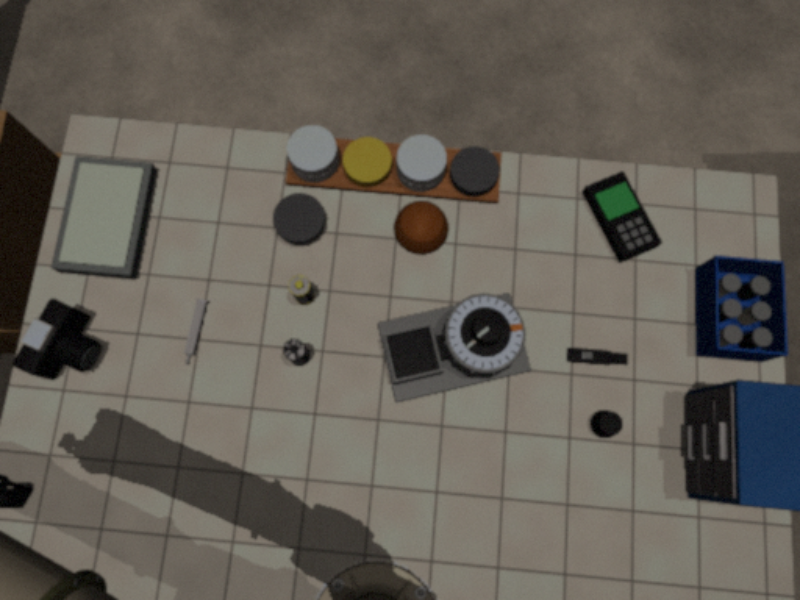

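View pics/s0.png

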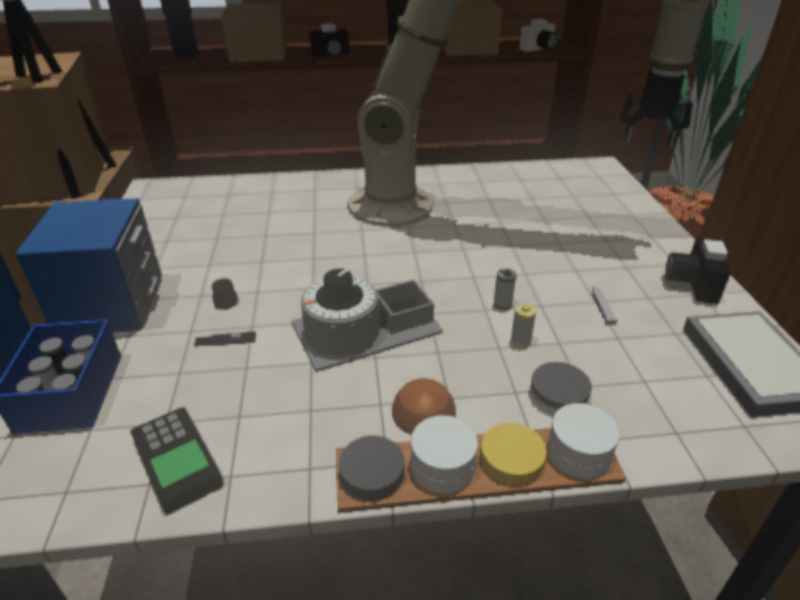

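The top view shows the yellow cartridge near (300,285), the black one near (294,350), the bay near (413,353) and the knob near (484,333). In the scene view, the yellow cap is near (525,309). I'll enlarge the top view.

Run:
```python
import cv2
a=cv2.imread('pics/top0.png')[165:265,175:345]
cv2.imwrite('pics/c0.png',cv2.resize(a,None,fx=4.7,fy=4.7,interpolation=cv2.INTER_CUBIC))
```

```text
(no output)
```

View pics/c0.png

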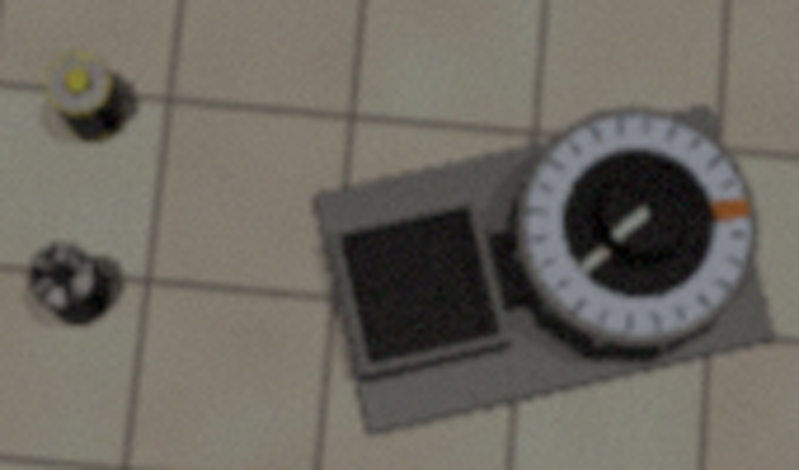

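```bash
cat >> h.py <<'E'
def c0(u,v,z): return ray('top0',u/4.7+175-.4,v/4.7+165-.4,z)
E
python3 - <<'E'
from h import *
np.set_printoptions(precision=4,suppress=True)
print('yel',c0(77,79,.088),c0(79,86,.082), ray('scene0',525/800*512,309/600*384,.088))
print('blk',c0(63,252,.088), ray('scene0',507/800*512,272/600*384,.088))
R=[c0(*p,.055) for p in((342,237),(470,207),(500,333),(368,362))]; print('rim',np.mean(R,0),[np.linalg.norm(R[i]-R[i-1]) for i in range(4)])
B=[c0(*p,.01) for p in((313,197),(370,433),(775,338),(712,107))]; print('base',np.mean(B,0),[np.linalg.norm(B[i]-B[i-1]) for i in range(4)])
u=(B[0]+B[1]-B[2]-B[3])/2;u/=np.linalg.norm(u);print('ydir',u,np.degrees(np.arctan2(u[1],u[0])))
K=c0(636,226,.099);K2=(c0(753,226,.099)+c0(519,226,.099))/2;print('ring',K,K2,np.linalg.norm(c0(753,226,.099)-c0(519,226,.099)))
print('bay from K',K+.135*u)
k=K.copy()
P=c0(586,268,.104)-k; P2=c0(648,213,.146)-k; M=c0(730,209,.099)-k
for n,q in(('ptr',P),('ptrtop',P2),('mark',M)): print(n,q,np.hypot(*q[:2]),np.arctan2(q[1],q[0]))
E
```

```text
yel [0.6008 0.201  0.088 ] [0.5979 0.2002 0.082 ] [0.6088 0.1976 0.088 ]
blk [0.492  0.1955 0.088 ] [0.4844 0.1954 0.088 ]
rim [ 0.4979 -0.0231  0.055 ] [np.float64(0.07996519338609509), np.float64(0.08271482442536714), np.float64(0.08142273152389586), np.float64(0.08378281968945105)]
base [ 0.5237 -0.102   0.01  ] [np.float64(0.2697209459202614), np.float64(0.157008752796988), np.float64(0.26700639995508335), np.float64(0.15655367294151137)]
ydir [-0.3161  0.9487  0.    ] 108.42670355782195
ring [ 0.5388 -0.1498  0.099 ] [ 0.5389 -0.1498  0.099 ] 0.14192273235541253
bay from K [ 0.4962 -0.0217  0.099 ]
ptr [-0.0294  0.0289  0.005 ] 0.04118247750444892 2.365048616322106
ptrtop [-0.0008 -0.0011  0.047 ] 0.0013379344648584922 -2.23882574539806
mark [ 0.0159 -0.0562 -0.    ] 0.0584103042026006 -1.295831158363146
```

```bash
python3 -m jog '[[1,-0.493,-0.224,0.03,0,0,0.887],[1,-0.493,-0.224,0.03,0,0,0.887],[1,-0.493,-0.224,0.03,0,0,0.887],[1,-0.493,-0.224,0.03,0,0,0.887],[1,-0.493,-0.224,0.03,0,0,0.887],[1,-0.493,-0.224,0.03,0,0,0.887],[1,-0.493,-0.224,0.03,0,0,0.887],[1,-0.493,-0.224,0.03,0,0,0.887],[1,-0.493,-0.224,0.03,0,0,0.887],[1,-0.493,-0.224,0.03,0,0,0.887],[1,-0.493,-0.224,0.03,0,0,0.887],[1,-0.493,-0.224,0.03,0,0,0.887],[1,-0.493,-0.224,0.03,0,0,0.887],[1,-0.493,-0.224,0.03,0,0,0.887],[1,-0.493,-0.224,0.03,0,0,0.887],[1,-0.493,-0.224,0.03,0,0,0.887],[1,-0.493,-0.224,0.03,0,0,0.887],[1,-0.493,-0.224,0.03,0,0,0.887],[1,-0.493,-0.224,0.03,0,0,0.887]]'
python3 - <<'E'
from h import *
shot('wrist','w1'); print(r.observe()['joint_pos']); print(proj('w1',(.603,.2,.088)),proj('w1',(.488,.1955,.088)))
a=cv2.imread('pics/w1.png'); cv2.imwrite('pics/w1b.png',cv2.resize(a,(800,600)))
E
```

```text
time: 1.68
tcp_pos: [0.6022, 0.2022, 0.2201]
eef_rot: [-0.0, 0.584, 0.812, 0.0]
contact_force: [-0.4, 0.5, 0.9]
finger_gap: 0.0855
finger_force: 0.0
[-0.65001067  0.43571067  0.39087848  1.39979394 -0.16652776  1.33839179
  0.0703793 ]
(np.float64(260.2467503068524), np.float64(187.78157107885292)) (np.float64(141.59021167399783), np.float64(154.32247355254336))
```

View pics/w1b.png

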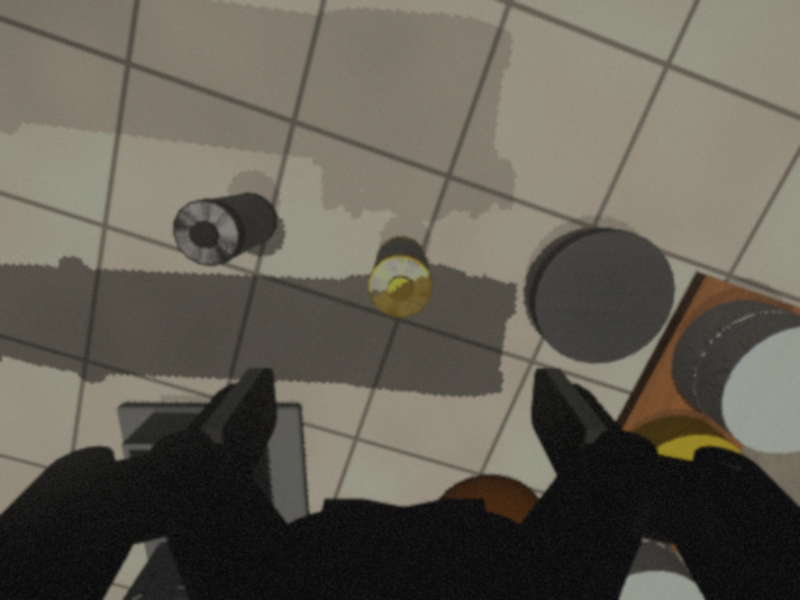

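The wrist view shows the yellow stub at (400,288), centred between the fingers, with the black cartridge at (207,233) and clear of them.

Run:
```python
from h import *
print(ray('w1',400/1.5625,288/1.5625,.088),ray('w1',400/1.5625,287/1.5625,.082),ray('w1',206/1.5625,234/1.5625,.088))
```

```text
[0.59803107 0.2019742  0.088     ] [0.59830238 0.20101821 0.082     ] [0.478562   0.19680703 0.088     ]
```

```bash
python3 -m jog '[[1,0,-0.002,0.04,0,0,0],[1,0,-0.002,0.08,0,0,0],[1,0,-0.002,0.11,0,0,0],[1,0,-0.002,0.14,0,0,0],[1,0,-0.002,0.152,0,0,0],[1,0,-0.002,0.152,0,0,0],[-1,0,-0.002,0.152,0,0,0],[-1,0,-0.002,0.152,0,0,0],[-1,0,-0.002,0.152,0,0,0],[-1,0,-0.002,0.152,0,0,0],[-1,0,-0.002,0.152,0,0,0],[-1,0,-0.002,0.152,0,0,0],[-1,0,-0.002,0.152,0,0,0],[-1,0,-0.002,0.152,0,0,0],[-1,0,-0.002,0.152,0,0,0],[-1,0,-0.002,0.152,0,0,0],[-1,0,-0.002,0.152,0,0,0],[-1,0,-0.002,0.152,0,0,0]]'
```

```text
time: 3.23
tcp_pos: [0.6021, 0.2002, 0.0703]
eef_rot: [0.001, 0.585, 0.811, 0.001]
contact_force: [-1.5, -0.4, 7.5]
finger_gap: 0.0386
finger_force: 59.5
```

```bash
python3 -m jog '[[-1,0,0,-0.03,0,0,0],[-1,0,0,-0.07,0,0,0],[-1,-0.01,-0.01,-0.1,0,0,0],[-1,-0.04,-0.04,-0.1,0,0,0],[-1,-0.065,-0.065,-0.1,0,0,0],[-1,-0.09,-0.09,-0.1,0,0,0],[-1,-0.115,-0.115,-0.1,0,0,0],[-1,-0.14,-0.14,-0.1,0,0,0],[-1,-0.165,-0.16,-0.1,0,0,0],[-1,-0.178,-0.17,-0.1,0,0,0],[-1,-0.178,-0.17,-0.1,0,0,0],[-1,-0.178,-0.17,-0.1,0,0,0],[-1,-0.178,-0.17,-0.1,0,0,0],[-1,-0.178,-0.17,-0.1,0,0,0]]'
python3 - <<'E'
from h import *
shot('wrist','w2'); shot('top','t2')
a=cv2.resize(cv2.imread('pics/w2.png'),(400,300)); b=cv2.imread('pics/t2.png')[165:265,215:345]
cv2.imwrite('pics/m2.png',np.vstack([cv2.resize(a,(533,400)),cv2.resize(b,(533,410))])[:, :])
E
```

```text
time: 4.4
tcp_pos: [0.4966, -0.0214, 0.1682]
eef_rot: [0.0, 0.584, 0.812, 0.0]
contact_force: [0.2, 0.2, -0.9]
finger_gap: 0.0386
finger_force: 60.9
```

```bash
python3 -m jog '[[-1,0,0,0.03,0,0,0],[-1,0,0,0.06,0,0,0],[-1,0,0,0.075,0,0,0],[-1,0,0,0.082,0,0,0],[-1,0,0,0.086,0,0,0],[-1,0,0,0.087,0,0,0],[-1,0,0,0.087,0,0,0],[-1,0,0,0.087,0,0,0]]'
python3 - <<'E'
from h import *
shot('scene','s3'); a=cv2.imread('pics/s3.png')[140:260,170:350]
cv2.imwrite('pics/s3b.png',cv2.resize(a,None,fx=4,fy=4,interpolation=2))
E
```

```text
time: 5.17
tcp_pos: [0.4971, -0.0227, 0.0821]
eef_rot: [0.001, 0.585, 0.811, 0.001]
contact_force: [-0.1, -0.0, -1.1]
finger_gap: 0.0387
finger_force: 60.9
```

View pics/s3b.png

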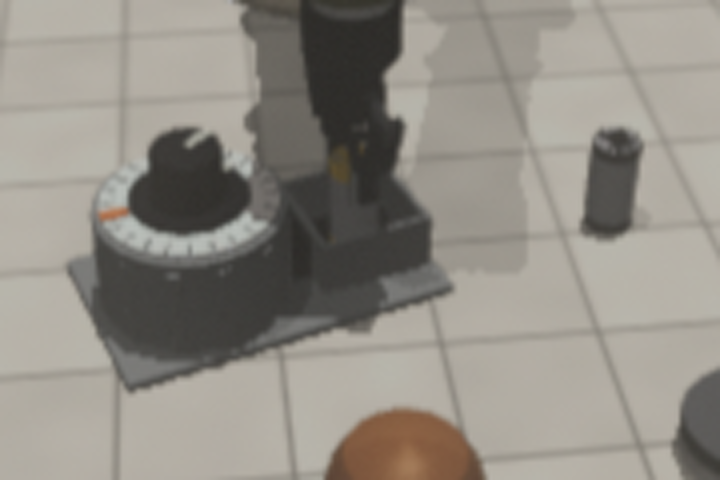

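The cartridge is inside the bay at about (350,200) and clear of the walls. I'll lower the last 2 mm and release it.

```bash
python3 -m jog '[[-1,0,0,0.002,0,0,0],[-1,0,0,0.003,0,0,0],[-1,0,0,0.003,0,0,0],[-1,0,0,0.003,0,0,0],[0.4,0,0,0.003,0,0,0],[0.4,0,0,0.003,0,0,0],[0.4,0,0,0.003,0,0,0],[0.4,0,0,0.003,0,0,0],[0.4,0,0,0.003,0,0,0],[0.4,0,0,0.003,0,0,0],[0.4,0,0,-0.02,0,0,0],[0.4,0,0,-0.06,0,0,0],[0.4,0,0,-0.1,0,0,0],[0.4,0,0,-0.13,0,0,0],[0.4,0,0,-0.13,0,0,0],[0.4,0,0,-0.13,0,0,0]]'
python3 - <<'E'
from h import *
print(r.observe()['joint_pos']); shot('wrist','w4'); a=cv2.imread('pics/w4.png'); cv2.imwrite('pics/w4b.png',cv2.resize(a,(800,600)))
print(proj('w4',(.497,-.0225,.098)),proj('w4',(.539,-.15,.146)))
E
```

```text
time: 6.55
tcp_pos: [0.4973, -0.0227, 0.2129]
eef_rot: [0.001, 0.585, 0.811, 0.002]
contact_force: [-0.2, -0.3, -0.9]
finger_gap: 0.06
finger_force: 0.0
[-0.47473817  0.13022264  0.5029936   1.79039137 -0.06739258  1.23360037
  0.36888887]
(np.float64(259.5571901772744), np.float64(190.1192178408689)) (np.float64(259.27224633114645), np.float64(353.58313734026603))
```

View pics/w4b.png

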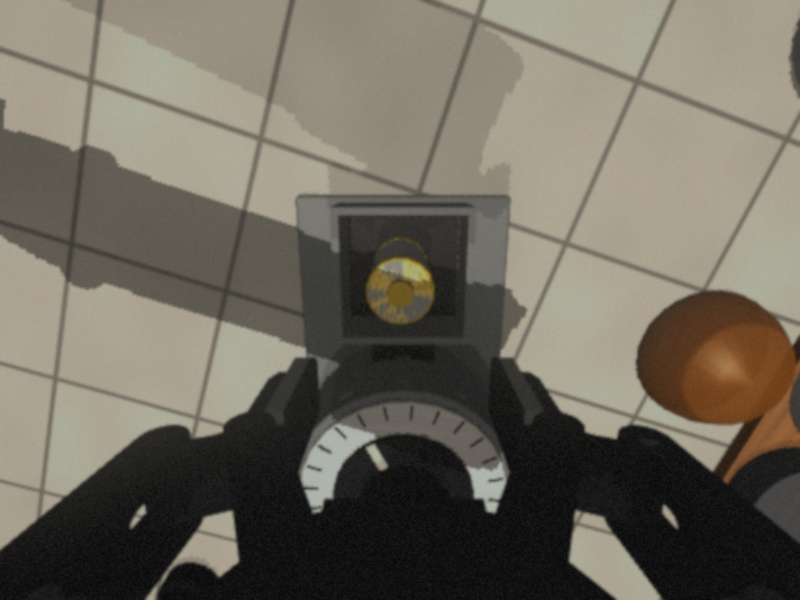

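The wrist view shows the cartridge upright and centred in the bay at (400,290), let go. Next I'll move over the knob and turn the tool back by 1.25 rad.

```bash
python3 -m jog '[[1,-0.03,0,0,0,0,-0.1],[1,-0.06,0,0,0,0,-0.2],[1,-0.09,0,0,0,0,-0.3],[1,-0.12,0,0,0,0,-0.4],[1,-0.134,-0.001,0,0,0,-0.5],[1,-0.134,-0.001,0,0,0,-0.6],[1,-0.134,-0.001,0,0,0,-0.7],[1,-0.134,-0.001,0,0,0,-0.8],[1,-0.134,-0.001,0,0,0,-0.9],[1,-0.134,-0.001,0,0,0,-1.0],[1,-0.134,-0.001,0,0,0,-1.1],[1,-0.134,-0.001,0,0,0,-1.2],[1,-0.134,-0.001,0,0,0,-1.25],[1,-0.134,-0.001,0,0,0,-1.25],[1,-0.134,-0.001,0,0,0,-1.25],[1,-0.134,-0.001,0,0,0,-1.25]]'
python3 - <<'E'
from h import *
print(r.observe()['joint_pos']); shot('wrist','w5'); a=cv2.imread('pics/w5.png'); cv2.imwrite('pics/w5b.png',cv2.resize(a,(800,600)))
E
```

```text
time: 7.93
tcp_pos: [0.5372, -0.1501, 0.21]
eef_rot: [-0.001, 0.0, 1.0, 0.0]
contact_force: [-0.6, 0.7, -0.6]
finger_gap: 0.0851
finger_force: 0.0
[-0.13617461  0.27272886  0.42822782  1.63536376 -0.11738664  1.26091154
  1.88410393]
```

View pics/w5b.png

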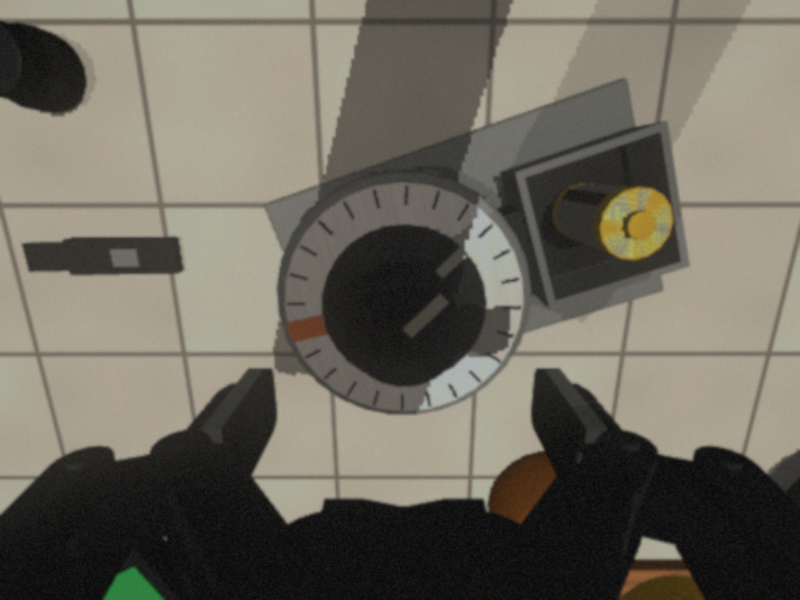

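The wrist view shows the skirt circle centred near (404,306), the pointer tip near (466,249) and the inner end of the mark near (326,326).

Run:
```python
from h import *
f=1.5625
w=lambda u,v,z: ray('w5',u/f,v/f,z)
c=(w(322,306,.104)+w(487,306,.104)+w(404,226,.104)+w(404,387,.104))/4; c2=w(404,296,.099)
p=w(466,249,.104);m=w(326,326,.099);mo=w(289,335,.099)
print(c,c2,np.linalg.norm(w(322,306,.104)-w(487,306,.104)),p,m,mo)
k=np.array([.5385,-.1498,0])
for k in (k,c):
  a=[np.arctan2(*(q-k)[[1,0]]) for q in(p,m,mo)]; print([np.hypot(*(q-k)[:2]) for q in(p,m,mo)],a,a[0]-a[1],a[0]-a[2])
```

```text
[ 0.5387996  -0.14999152  0.104     ] [ 0.53301491 -0.15011829  0.099     ] 0.09210113444070586 [ 0.50527496 -0.11677904  0.104     ] [ 0.55102196 -0.19521788  0.099     ] [ 0.55655793 -0.21701873  0.099     ]
[np.float64(0.046843221002921084), np.float64(0.04711245400988864), np.float64(0.06960205824926445)] [np.float64(2.3592750610990483), np.float64(-1.3017742895521978), np.float64(-1.3083485113556248)] 3.661049350651246 3.667623572454673
[np.float64(0.047190790114460764), np.float64(0.04684879821673323), np.float64(0.06933978232280988)] [np.float64(2.360871957407076), np.float64(-1.3068528735793556), np.float64(-1.3118047835580506)] 3.6677248309864314 3.6726767409651266
```

```bash
python3 -m jog '[[1,-0.0014,0,0.03,0,0,0],[1,-0.0014,0,0.06,0,0,0],[1,-0.0014,0,0.075,0,0,0],[1,-0.0014,0,0.08,0,0,0],[1,-0.0014,0,0.08,0,0,0],[-1,-0.0014,0,0.08,0,0,0],[-1,-0.0014,0,0.08,0,0,0],[-1,-0.0014,0,0.08,0,0,0],[-1,-0.0014,0,0.08,0,0,0],[-1,-0.0014,0,0.08,0,0,0],[-1,-0.0014,0,0.08,0,0,0],[-1,-0.0014,0,0.08,0,0,0],[-1,-0.0014,0,0.08,0,0,0]]'
```

```text
time: 9.07
tcp_pos: [0.54, -0.1501, 0.1329]
eef_rot: [0.001, -0.001, 1.0, 0.0]
contact_force: [-2.2, 1.5, 5.6]
finger_gap: 0.0525
finger_force: 61.9
```

```bash
python3 -m jog '[[-1,0,0,0,0,0,0.05],[-1,0,0,0,0,0,0.15],[-1,0,0,0,0,0,0.25],[-1,0,0,0,0,0,0.35],[-1,0,0,0,0,0,0.45],[-1,0,0,0,0,0,0.55],[-1,0,0,0,0,0,0.65],[-1,0,0,0,0,0,0.75],[-1,0,0,0,0,0,0.85],[-1,0,0,0,0,0,0.95],[-1,0,0,0,0,0,1.05],[-1,0,0,0,0,0,1.15],[-1,0,0,0,0,0,1.25],[-1,0,0,0,0,0,1.35],[-1,0,0,0,0,0,1.45],[-1,0,0,0,0,0,1.55],[-1,0,0,0,0,0,1.6],[-1,0,0,0,0,0,1.6],[-1,0,0,0,0,0,1.6]]'
python3 -c "
from rig import r
print(r.observe()['joint_pos'])"
```

```text
time: 10.65
tcp_pos: [0.54, -0.15, 0.1329]
eef_rot: [0.001, 0.717, 0.697, 0.001]
contact_force: [-1.5, 1.4, 7.8]
finger_gap: 0.0526
finger_force: 62.1
[-0.35093139  0.39373487  0.7139488   1.73691613 -0.28500909  1.11449857
  0.42372613]
```

```bash
python3 -m jog '[[-1,0,0,0,0,0,0.05],[-1,0,0,0,0,0,0.15],[-1,0,0,0,0,0,0.25],[-1,0,0,0,0,0,0.35],[-1,0,0,0,0,0,0.45],[-1,0,0,0,0,0,0.55],[-1,0,0,0,0,0,0.65],[-1,0,0,0,0,0,0.75],[-1,0,0,0,0,0,0.85],[-1,0,0,0,0,0,0.95],[-1,0,0,0,0,0,1.05],[-1,0,0,0,0,0,1.15],[-1,0,0,0,0,0,1.25],[-1,0,0,0,0,0,1.35],[-1,0,0,0,0,0,1.45],[-1,0,0,0,0,0,1.55],[-1,0,0,0,0,0,1.65],[-1,0,0,0,0,0,1.7],[-1,0,0,0,0,0,1.7]]'
python3 - <<'E'
from h import *
print(r.observe()['joint_pos']); shot('wrist','w6'); a=cv2.imread('pics/w6.png'); cv2.imwrite('pics/w6b.png',cv2.resize(a,(800,600)))
E
```

```text
time: 12.23
tcp_pos: [0.5401, -0.1501, 0.1329]
eef_rot: [-0.0, 0.997, -0.08, 0.001]
contact_force: [-3.6, 1.2, 9.8]
finger_gap: 0.0523
finger_force: 62.3
[-0.59777745  0.53750625  1.09272064  1.74519428 -0.51591754  1.17814442
 -1.08791929]
```

View pics/w6b.png

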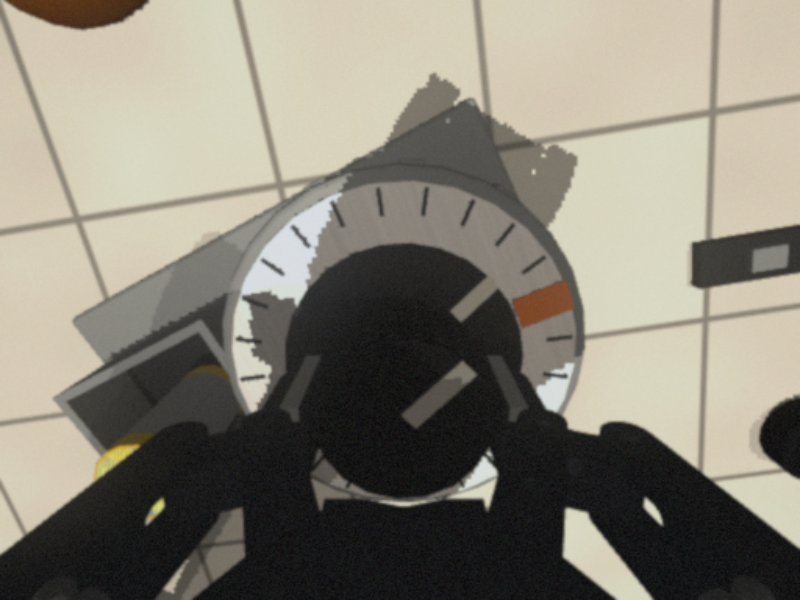

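The wrist view shows the pointer tip at (495,281), just short of the inner end of the mark at (518,313).

Run:
```python
from h import *
f=1.5625
w=lambda u,v,z: ray('w6',u/f,v/f,z)
p=w(495,282,.104);m=w(518,313,.099);mo=w(572,295,.099)
k=np.array([.5386,-.15,0])
a=[np.arctan2(*(q-k)[[1,0]]) for q in(p,m,mo)]; print([np.hypot(*(q-k)[:2]) for q in(p,m,mo)],a,a[0]-a[1],a[0]-a[2])
```

```text
[np.float64(0.046297785048868695), np.float64(0.04820881822841846), np.float64(0.06952605512556563)] [np.float64(-0.9916870810565266), np.float64(-1.3584121014780566), np.float64(-1.3664913321151273)] 0.36672502042153 0.3748042510586007
```

```bash
python3 -m jog '[[-1,0,0,0,0,0,0.05],[-1,0,0,0,0,0,0.15],[-1,0,0,0,0,0,0.25],[-1,0,0,0,0,0,0.33],[-1,0,0,0,0,0,0.368],[-1,0,0,0,0,0,0.368],[-1,0,0,0,0,0,0.368],[-1,0,0,0,0,0,0.368],[1,0,0,0,0,0,0.368],[1,0,0,0,0,0,0.368],[1,0,0,0,0,0,0.368],[1,0,0,0,0,0,0.368],[1,0,0,0,0,0,0.368],[1,0,0,0,0,0,0.368],[1,0,0,-0.03,0,0,0.368],[1,0,0,-0.07,0,0,0.368],[1,0,0,-0.09,0,0,0.368],[1,0,0,-0.09,0,0,0.368],[1,0,0,-0.09,0,0,0.368]]'
python3 - <<'E'
from h import *
print(r.observe()['joint_pos']); shot('wrist','w7'); a=cv2.imread('pics/w7.png'); cv2.imwrite('pics/w7b.png',cv2.resize(a,(800,600)))
E
```

```text
time: 13.87
tcp_pos: [0.5396, -0.1504, 0.222]
eef_rot: [-0.0, 0.966, -0.26, 0.001]
contact_force: [0.8, -0.0, -1.3]
finger_gap: 0.0852
finger_force: 0.0
[-0.69632447  0.50779072  1.2641745   1.63517289 -0.49440075  1.36482387
 -1.46020214]
```

View pics/w7b.png

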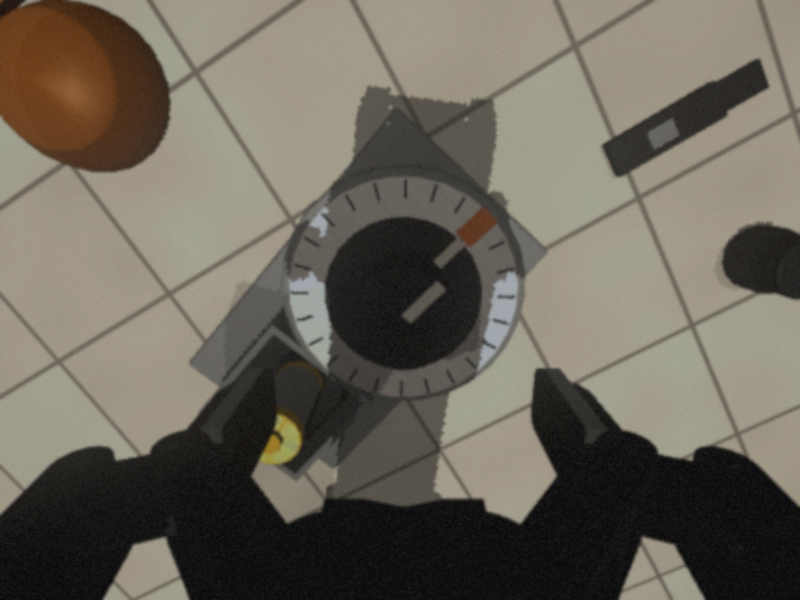

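The pointer tip at about (462,241) now meets the centre of the mark's inner end, the cartridge is upright in the bay, and the gripper is clear.

```bash
python3 -m jog '[[1,0,0,-0.01,0,0,0],[1,0,0,-0.01,0,0,0],[1,0,0,-0.01,0,0,0],[1,0,0,-0.01,0,0,0]]'; python3 -c "
from rig import workorder
print(workorder.finish_job())"
```

```text
time: 14.25
tcp_pos: [0.5389, -0.15, 0.2306]
eef_rot: [0.0, 0.966, -0.26, -0.0]
contact_force: [-0.0, -0.4, -0.3]
finger_gap: 0.0852
finger_force: 0.0
the job is handed in; nothing more can be done
None
```

I stood the yellow-capped cartridge in the bay, then wound the knob clockwise onto the orange mark in one grasp, and handed the job in at 14.25 s; the last picture showed both in place, but `finish_job()` returned no verdict.

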